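Find the concealed lid catch of the block heater and open it

ROBOT

A 6-joint arm with a two-finger parallel gripper is mounted at the origin on a cart in front of the work surface, level with it; the furniture and walls round the work are solid. World frame = base frame: x ahead of the robot, y to its left, z up, the work surface at z = 0. Lengths are in m, angles in degrees, forces in N, time in s.
With the tool pointing down it reaches from about 0.35 to 0.875 m from the base axis. Payload 4.2 kg.
Tool frame: the origin (TCP) lies between the finger pads; the fingertips stand 19 mm ahead of it and the grasp point (between the pads) is the TCP; z points along the fingers, y is the line along which they close (so a half turn about z gives the same grasp; the last joint's range is limited). The gripper opens to 87 mm and grips with 3 to 60 N. Pads are 19 mm wide; open, the fingers measure 117 mm over their backs; the gripper's body (75 mm by 190 mm) begins 51 mm behind the grasp point.
Start: joints at [-50.386, 22.042, 0.453, 0, -68.411, -14.817], TCP at [0.262, -0.567, 0.242] pointing down, gripper open.
Joint ranges: [-179.83, 179.83], [-69.29, 118.12], [-61.27, 80.66], [-181.25, 117.63], [-171.15, -9.14], [-177.46, 177.46]. Speed limits (degrees/s): [159.86, 159.86, 180, 180, 180, 180].

INTERFACE

Orientations are given as a 3x3 rotation matrix whose columns are the frame's x, y, z axes.
In Python, from station import r gives the robot as it stands.
- The arm moves only by the tool drive_tool, never from a script. Its argument "steps" is one flat list of numbers, 7 for each row, row after row: the turn, a rotation vector about the tool's x, y, z in rad, then the shift along the tool's x, y, z in m, then the opening, from 0 (shut) to 1 (fully open). A call has 1 to 10 rows; each row shifts and turns the commanded pose from where the row before left it, along the tool's axes as they then stand; what a row does not reach is not made up. A row lasts 1/12 s, in which the tool goes at most 41.7 mm and 7.16 degrees, less where a joint would pass 70% of its speed; a pose out of reach is approached as far as the arm can. A call is refused whole if a number of a shift passes 0.0417 or a number of a turn 0.125, either way. A call with a gripper value outside its range is refused whole. The fingers move at their own pace and stop on an object; the grip force is fixed at half the most. Time passes only in rows, so rows that do not move let the fingers close. It gives the time, the measured TCP pose, the force, the opening and the grip force at its end, in the units of the state.
- r.sense(): the state, without advancing time (a new reading comes with each control period).
- r.capture(name): name is "scene" or "side" or "wrist"; returns the picture (420x560x3 uint8, blue, green, red); there is no depth.
- r.camera_params(name): a dict with "camera_matrix" (3x3 intrinsics, pixels), "extrinsics" (4x4, takes a point from world to camera coordinates). Camera axes: x right, y down, z forward; pixel columns grow to the right and rows downward; lengths in m; the calibration is good to about 2 mm. A picture is of the moment at which its call begins: read the wrist's pose just before it. camera_params takes no time and is no camera call; for the wrist camera it gives the pose at the moment of the call.
- r.finish_job(): hands the job in; it is judged then, once.
The state is a dict: "time_s": time; "joints": joint angles; "joint_velocities": joint speeds; "effort": joint torques, N m; "tcp_pos": TCP position; "ee_rot": TCP orientation; "wrist_force": force on the tool from outside, world axes, zero at the start; "moment": the same for the moment, N m; "gripper_width": opening from 0.0 (shut) to 1.0 (fully open); "gripper_force": force on a finger pad.
Only numpy, scipy, OpenCV 4.12 (cv2) and the standard library are available. Lean on these libraries where they do the work, as an engineer would, in place of code of your own. Each camera call takes 0.05 s, during which the arm holds its last target. There are 200 camera calls.

TASK

Open the tube block heater with your fingertips: its lid is held by a concealed catch, an unmarked flush pad somewhere along the plain grey strip in front of the lid, so feel along the strip with touches until one spot gives, and press it right down so that the lid springs ajar. Then push the lid over backwards until it rests fully open on its stop, and take your hand away. Only touch and push: grip and lift nothing, and leave the heater and the things round it where they are.

Things in the scene. Friction and masses are not known exactly. Their poses are not given: they have to be found in the camera images.
- block_heater: white tube block heater with a hinged lid, 3.2 kg, loose on rubber feet. Origin on the worktop under it; x to its rear, y to its left seen from its front, z up. It spans x -110..100, y -160..160 mm; flat top deck at z = 70 mm. Shut lid: x -42..70, y -67..147 mm, top z = 79 mm. Right of the lid a flat control deck, y -152..-77 mm, with display and keys, which do not work the lid
- strip_middle (a point): middle of the top of the plain grey strip, at x = -79, y = 0, z = 70 mm in the heater's frame and with the same axes. The strip lies level in the deck, 46 mm wide (x +-23 mm from here) and 304 mm long (y +-152 mm), and is rigid but for the concealed pad, level with it to 0.5 mm, same grey plastic, a fine seam round it; rigid joints of the strip show such seams too
- lid_release (a joint): travel of the concealed pad in m: 0 flush, 0.0055 fully down. The pad is 45 mm (x) by 46 mm (y), on the strip's middle line; its middle lies anywhere from 44 mm right to 44 mm left of strip_middle, new each time. It moves straight down, is sprung (about 1 N to start it, 4 N fully down), comes back up by itself. From about 0.0045 the latch is drawn and the lid free
- heater_lid (a joint): lid's opening angle in rad: 0 shut and latched; once freed, a spring arm lifts it in about a second to about 1.15, where it rests; 1.75 is its stop, fully open, leaning back past upright, where it stays. Let go before upright (1.57) it falls back to 1.15
- lid_hinge (a point): middle of the lid's hinge axis, which runs along the heater's y at x = 78, y = 40, z = 74.5 mm in the heater's frame; same axes as the heater. The lid, 0.14 kg, is a white frame with a clear pane, 214 mm wide, 8 mm thick, reaching 120 mm from this axis
- lid_front_edge (a point): middle of the lid's front lower edge, moving with the lid, 120 mm from the hinge axis; shut: x = -42, y = 40, z = 70.5 mm in the heater's frame. A steel latch lip, 16 mm deep, runs along the underside by this edge
- cover_box: bystander: small card box of cover glasses, 30 x 50 x 14 mm, lying on the heater's flat control deck (its right-hand part); origin under its middle
- dish: bystander: clear round Petri dish with lid, 60 mm across, 16 mm high, on the worktop just left of the heater; origin under its middle
- oil_bottle: bystander: small brown bottle with a black cap, 23 mm across, 58 mm high, standing just right of the heater; origin under its middle
- marker: bystander: marker pen, 135 mm long, 17 mm thick, lying in front of the heater; origin under its middle
- tally: bystander: white round hand tally counter, 55 x 69 x 19 mm, lying in front of the heater; origin under its middle
- tweezers: bystander: steel forceps, 130 mm long, 8 mm high, lying at the right front of the worktop; origin under its middle

How it is judged:
By the outcome, as a careful person would: the job done as asked, in the order asked, and still so for the second after the job is handed in, with the robot touching nothing.
It also fails if it takes over 51 s, if anything falls off the work surface, if the arm or the gripper's body presses on something with over 40 N, if the wrist force passes 120 N, or if a joint passes its speed limit or range.

## Working session

There is one attempt and no reset: what is moved stays moved. The work goes in short steps, Python scripts to look and compute and a tool call to move; the robot and the scene stay as the last step left them, time stands still between calls to the robot, and variables do not carry over. Pictures are saved under pics/ and viewed, at most 10 in all, crops included, and the job is handed in when it is done.

Besides the shell and the picture viewer there is one more tool, called as name(argument=value, ...) on one line, values as JSON. drive_tool: Moves the arm, as the interface text tells. Its arguments: {"type":"object","properties":{"steps":{"type":"array"}},"required":["steps"]}

```bash
mkdir -p pics; python3 - <<'E'
from station import r
import cv2,numpy as np
s=r.sense();print(s['time_s'],s['tcp_pos'],np.round(s['ee_rot'],3).tolist(),s['wrist_force'])
for n in("scene","side"):
    p=r.camera_params(n);print(n,np.round(p['camera_matrix'],1).tolist(),np.round(p['extrinsics'],4).tolist())
    cv2.imwrite(f"pics/{n}0.png",r.capture(n))
E
```

```text
0.0 [ 0.26191733 -0.56685568  0.24045354] [[-0.908, -0.419, -0.001], [-0.419, 0.908, 0.002], [0.0, 0.002, -1.0]] [ 0.40826289  0.04749442 -0.07236361]
scene [[511.9, 0.0, 275.9], [0.0, 511.9, 214.8], [0.0, 0.0, 1.0]] [[0.4969, -0.8676, -0.0185, -0.3023], [-0.4701, -0.2512, -0.8461, 0.2973], [0.7294, 0.4292, -0.5327, 0.7932], [0.0, 0.0, 0.0, 1.0]]
side [[473.2, 0.0, 279.9], [0.0, 473.2, 213.1], [0.0, 0.0, 1.0]] [[-0.5443, -0.8386, -0.023, 0.2778], [-0.3326, 0.2409, -0.9118, 0.2547], [0.7701, -0.4886, -0.41, 0.9746], [0.0, 0.0, 0.0, 1.0]]
```

View pics/scene0.png

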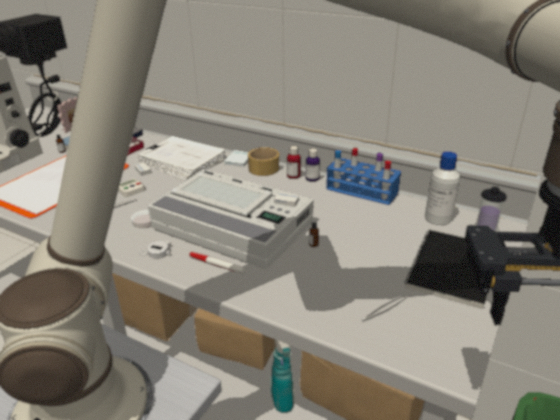

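View pics/side0.png

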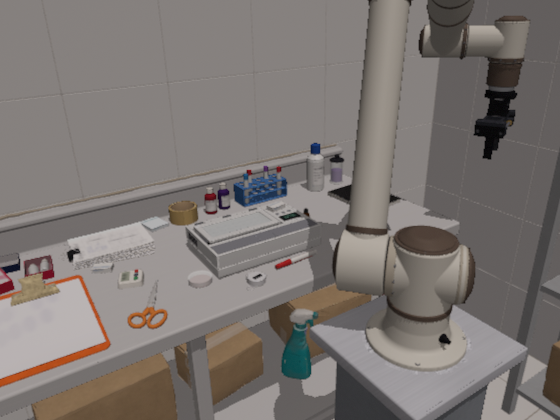

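The scene view shows the heater around (232,215), with its grey strip from about (170,198) to (270,245). The side view shows it around (255,235). I'll enlarge both.

```bash
cat > h.py <<'E'
import numpy as np,cv2
from station import r
def ray(n,uv,z,p=None):
    p=p or r.camera_params(n);K=p['camera_matrix'];E=np.array(p['extrinsics']);R=E[:3,:3];c=-R.T@E[:3,3]
    d=R.T@np.linalg.inv(K)@np.array([uv[0],uv[1],1.]);return c+d*(z-c[2])/d[2]
def proj(n,P):
    p=r.camera_params(n);E=np.array(p['extrinsics']);q=p['camera_matrix']@(E[:3,:3]@P+E[:3,3]);return q[:2]/q[2]
E
python3 - <<'E'
import cv2,numpy as np
a=cv2.imread('pics/scene0.png')[165:265,135:325];b=cv2.imread('pics/side0.png')[195:270,175:325]
a=cv2.resize(a,(760,400),interpolation=cv2.INTER_CUBIC)
cv2.imwrite('pics/c0.png',a)
E
```

```text
(no output)
```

View pics/c0.png

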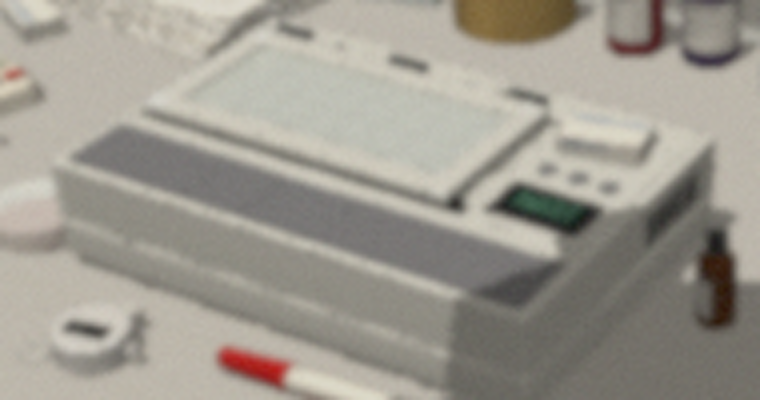

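The crop shows the strip's corners at crop pixels (122,127), (75,155), (515,303) and (563,265), at 4x with offset (135,165).

```bash
python3 - <<'E'
from h import *
c=[(122,127),(75,155),(515,303),(563,265)]
P=np.array([ray("scene",(135+u/4,165+v/4),.07)[:2] for u,v in c]);print(P.round(4).tolist())
m=P.mean(0);y=(P[0]+P[1]-P[2]-P[3]);print(np.linalg.norm(y)/2);y/=np.linalg.norm(y);x=np.array([y[1],-y[0]])
print('strip mid',m,'xaxis',x,np.degrees(np.arctan2(x[1],x[0])))
for hx,hy in((-79,0),(-42,40),(78,40)): print(hx,hy,m+x*(hx+79)/1e3+y*hy/1e3)
print(r.camera_params("wrist")['extrinsics'])
E
```

```text
[[0.478, 0.2222], [0.4403, 0.2251], [0.4335, -0.0731], [0.475, -0.0775]]
0.2989778234192632
strip mid [0.45670467 0.07415413] xaxis [ 0.99986656 -0.01633572] -0.9360096476254458
-79 0 [0.45670467 0.07415413]
-42 40 [0.49435316 0.11354437]
78 40 [0.61433715 0.11158409]
[[-0.41973625  0.90764127  0.00296774  0.62246637]
 [ 0.87126104  0.4019915   0.28161506 -0.03367285]
 [ 0.25441244  0.12078972 -0.95952288  0.39227142]
 [ 0.          0.          0.          1.        ]]
```

drive_tool(steps=[0,0,0.112,0,0.04,0,0,0,0,0.112,0,0.04,0,0,0,0,0.112,0,0.04,0,0,0,0,0.112,0,0.04,0,0,0,0,0,-0.015,0.038,0,0,0,0,0,-0.015,0.038,0,0,0,0,0,-0.015,0.038,0,0,0,0,0,-0.015,0.038,0,0,0,0,0,-0.015,0.038,0,0,0,0,0,-0.015,0.038,0,0])

```text
time_s: 0.93
tcp_pos: [0.3139, -0.1857, 0.2416]
ee_rot: [[-1.0, 0.016, 0.001], [0.016, 1.0, 0.0], [-0.001, 0.0, -1.0]]
wrist_force: [1.7, 0.7, 0.1]
gripper_width: 0.327
gripper_force: 0.0
```

drive_tool(steps=[0,0,0,-0.02,0.036,0,0,0,0,0,-0.02,0.036,0,0,0,0,0,-0.02,0.036,0,0,0,0,0,-0.02,0.036,0,0,0,0,0,-0.02,0.036,0,0,0,0,0,-0.02,0.036,0,0,0,0,0,-0.02,0.036,0,0,0,0,0,0,0,0,0,0,0,0,0,0,0,0])

```text
time_s: 1.68
tcp_pos: [0.4582, 0.064, 0.2406]
ee_rot: [[-1.0, 0.012, -0.002], [0.012, 1.0, -0.001], [0.002, -0.001, -1.0]]
wrist_force: [-0.7, -0.1, -0.5]
gripper_width: 0.005
gripper_force: 0.0
```

```bash
python3 - <<'E'
from h import *
s=r.sense();print(s['tcp_pos'],s['wrist_force'],s['joints'])
import json
p=r.camera_params("wrist");im=r.capture("wrist");cv2.imwrite('pics/w1.png',im)
json.dump({k:np.array(p[k]).tolist() for k in('camera_matrix','extrinsics')},open('w1.json','w'))
E
```

```text
[0.45823605 0.06396329 0.24063356] [-0.65564848 -0.08306799 -0.46226156] [ 2.81405750e+01  6.13498819e+00 -2.12668837e+01 -1.82883706e-02
 -6.27148248e+01 -1.18845828e+02]
```

View pics/w1.png

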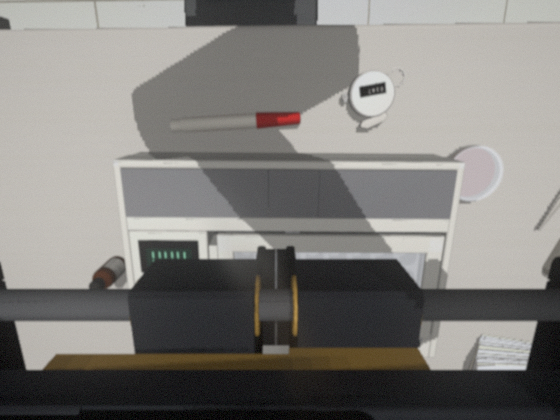

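The wrist view is rotated: the image top is the robot side and the image right is the heater's left. The strip spans (123,168) to (456,218), with seams visible near columns 268 and 319. I'll measure these.

```bash
python3 - <<'E'
from h import *
import json
p=json.load(open('w1.json'));p={k:np.array(v) for k,v in p.items()}
im=cv2.imread('pics/w1.png');g=cv2.cvtColor(im,6).astype(float)
m=((g>60)&(g<130)).astype(np.uint8)
m[:160]=0;m[225:]=0
m=cv2.morphologyEx(m,cv2.MORPH_OPEN,np.ones((7,7)))
n,l,st,_=cv2.connectedComponentsWithStats(m);i=1+st[1:,4].argmax();print(st[i])
c=max(cv2.findContours((l==i).astype(np.uint8),0,2)[0],key=cv2.contourArea)
q=cv2.approxPolyDP(c,8,True)[:,0];print(q.tolist())
q=cv2.boxPoints(cv2.minAreaRect(c));
P=np.array([ray(0,u,.07,p)[:2] for u in q]);print(q.tolist(),P.round(4).tolist())
mid=P.mean(0);print('mid',mid)
pr=np.median(g[178:212],0);d=pr-cv2.blur(pr[None],(15,1))[0]
for u in range(130,450):
    if d[u]<-3: print(u,round(d[u],1),(ray(0,(u,195),.07,p)[:2]-mid).round(4))
s=np.array(np.round([pr[u] for u in range(120,460,10)]));print(s)
big=cv2.resize(im[160:226,115:465],(800,151),interpolation=2);cv2.imwrite('pics/strip.png',cv2.convertScaleAbs(big,alpha=3,beta=-180))
E
```

```text
[  202   167   252    53 11260]
[[202, 167], [244, 218], [448, 216], [453, 184], [442, 171], [420, 181], [419, 171], [389, 170], [382, 184], [368, 170], [346, 183], [347, 170]]
[[201.45652770996094, 217.54254150390625], [202.00877380371094, 166.18289184570312], [453.16253662109375, 168.88348388671875], [452.61029052734375, 220.24313354492188]] [[0.478, -0.0053], [0.4293, -0.0013], [0.4345, 0.2265], [0.4836, 0.2324]]
mid [0.45634914 0.11309809]
222 -3.6 [-0.     -0.0978]
223 -9.6 [ 0.     -0.0968]
224 -10.1 [ 0.     -0.0959]
225 -9.5 [ 0.    -0.095]
226 -6.5 [ 0.     -0.0941]
227 -3.5 [ 0.0001 -0.0931]
268 -6.5 [ 0.0005 -0.0551]
318 -4.9 [ 0.0011 -0.0088]
346 -4.8 [0.0014 0.0172]
347 -6.9 [0.0014 0.0181]
348 -10.6 [0.0014 0.0191]
349 -9.2 [0.0014 0.02  ]
350 -11.9 [0.0014 0.0209]
351 -6.5 [0.0014 0.0218]
447 -6.7 [0.0025 0.1109]
448 -12.1 [0.0025 0.1118]
449 -17.5 [0.0026 0.1128]
[212. 138. 138. 137. 136. 136. 135. 135. 134. 133. 126.  94.  90.  87.
  87.  85.  85.  84.  82.  83.  81.  83.  83.  88. 124. 125. 125. 124.
 125. 125. 126. 125. 126. 127.]
```

View pics/strip.png

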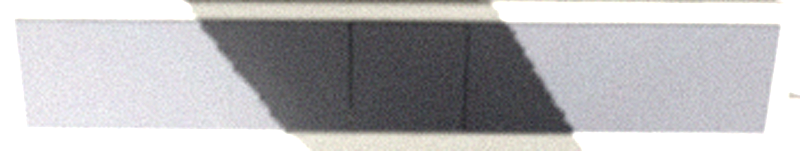

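Two seams lie 46 mm apart, at world y ≈ 0.058 and 0.104. That makes y ≈ 0.081 the likeliest pad, so I'll feel there first.

drive_tool(steps=[0,0,0,0.002,0.017,0.03,0,0,0,0,0,0,0.03,0,0,0,0,0,0,0.03,0,0,0,0,0,0,0.03,0,0,0,0,0,0,0.02,0,0,0,0,0,0,0.004,0,0,0,0,0,0,0,0])

```text
time_s: 2.32
tcp_pos: [0.455, 0.0779, 0.0968]
ee_rot: [[-1.0, 0.017, -0.003], [0.017, 1.0, -0.002], [0.003, -0.002, -1.0]]
wrist_force: [0.2, -0.5, 0.6]
gripper_width: 0.007
gripper_force: 0.0
```

drive_tool(steps=[0,0,0,0,0.002,0.003,0,0,0,0,0,0,0.002,0,0,0,0,0,0,0.002,0,0,0,0,0,0,0.002,0,0,0,0,0,0,0,0])

```text
time_s: 2.73
tcp_pos: [0.4567, 0.0816, 0.0891]
ee_rot: [[-1.0, 0.015, 0.002], [0.015, 1.0, 0.001], [-0.002, 0.001, -1.0]]
wrist_force: [0.1, 0.4, 0.5]
gripper_width: 0.007
gripper_force: 0.6
```

drive_tool(steps=[0,0,0,0,0,0.001,0,0,0,0,0,0,0.001,0,0,0,0,0,0,0.001,0,0,0,0,0,0,0,0])

```text
time_s: 3.07
tcp_pos: [0.4567, 0.0816, 0.0859]
ee_rot: [[-1.0, 0.015, 0.001], [0.015, 1.0, 0.0], [-0.001, 0.0, -1.0]]
wrist_force: [0.5, 0.8, 4.2]
gripper_width: 0.007
gripper_force: 1.8
```

drive_tool(steps=[0,0,0,0,0,0.001,0,0,0,0,0,0,0.001,0,0,0,0,0,0,0,0])

```text
time_s: 3.32
tcp_pos: [0.4567, 0.0816, 0.0837]
ee_rot: [[-1.0, 0.015, 0.001], [0.015, 1.0, 0.0], [-0.001, 0.0, -1.0]]
wrist_force: [-0.0, 0.3, 3.7]
gripper_width: 0.005
gripper_force: 1.9
```

The spot gives, so I'll press it right down.

drive_tool(steps=[0,0,0,0,0,0.001,0,0,0,0,0,0,0.001,0,0,0,0,0,0,0,0])

```text
time_s: 3.57
tcp_pos: [0.4569, 0.0816, 0.0834]
ee_rot: [[-1.0, 0.014, 0.002], [0.014, 1.0, -0.0], [-0.002, 0.0, -1.0]]
wrist_force: [-4.0, 1.9, 16.6]
gripper_width: 0.004
gripper_force: 8.5
```

```bash
python3 - <<'E'
from h import *
a=r.capture("scene");cv2.imwrite('pics/s2.png',a[100:290,100:360]);b=cv2.imread('pics/scene0.png');print(np.abs(a.astype(int)-b)[170:215,180:270].mean())
E
```

```text
101.69851851851851
```

drive_tool(steps=[0,0,0,0,0,-0.001,0,0,0,0,0,0,0,0,0,0,0,0,0,0,0,0,0,0,0,0,0,0,0,0,0,0,0,0,0,0,0,0,0,0,0,0,0,0,0,0,0,0,0,0,0,0,0,0,-0.01,0,0,0,0,0.01,0,-0.03,0,0,0,0,0.005,0,-0.03,0])

```text
time_s: 4.45
tcp_pos: [0.4386, 0.0805, 0.1513]
ee_rot: [[-1.0, 0.016, -0.007], [0.016, 1.0, -0.003], [0.007, -0.003, -1.0]]
wrist_force: [0.4, 0.4, 0.4]
gripper_width: 0.004
gripper_force: 0.0
```

```bash
python3 - <<'E'
from h import *
a=r.capture("side");b=r.capture("scene")
f=lambda a:cv2.resize(a,None,fx=2,fy=2,interpolation=2)
cv2.imwrite('pics/s3.png',np.vstack([f(a[150:290,150:350]),f(b[130:280,130:330])]))
E
```

```text
(no output)
```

View pics/s3.png

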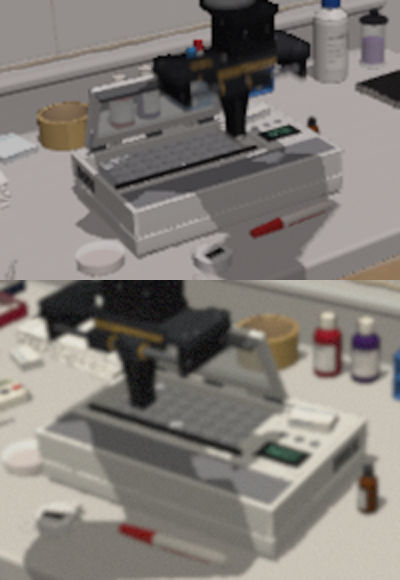

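The lid is ajar. I'll raise the hand, line up with the lid's middle and come up to it.

drive_tool(steps=[0,0,0,0,0.017,-0.025,0,0,0,0,0,0.017,0,0,0,0,0,-0.025,0,0,0,0,0,0,-0.025,0,0,0,0,0,0,-0.02,0,0,0,0,0,0,-0.01,0,0,0,0,0,0,0,0,0,0])

```text
time_s: 5.13
tcp_pos: [0.5224, 0.1141, 0.1758]
ee_rot: [[-1.0, 0.017, -0.002], [0.017, 1.0, -0.001], [0.002, -0.001, -1.0]]
wrist_force: [-0.9, 0.1, -0.6]
gripper_width: 0.003
gripper_force: 0.0
```

drive_tool(steps=[0,0,0,-0.008,0,-0.003,0,0,0,0,-0.008,0,0,0,0,0,0,-0.008,0,0,0,0,0,0,-0.008,0,0,0,0,0,0,-0.008,0,0,0,0,0,0,-0.008,0,0,0,0,0,0,-0.008,0,0,0,0,0,0,0,0,0,0])

```text
time_s: 5.8
tcp_pos: [0.5794, 0.1136, 0.1803]
ee_rot: [[-1.0, 0.016, 0.001], [0.016, 1.0, 0.0], [-0.001, 0.0, -1.0]]
wrist_force: [0.3, 0.4, 0.1]
gripper_width: 0.007
gripper_force: 0.0
```

```bash
python3 - <<'E'
from h import *
a=r.capture("side");b=r.capture("scene")
f=lambda a:cv2.resize(a,None,fx=2,fy=2,interpolation=2)
cv2.imwrite('pics/s4.png',np.vstack([f(a[150:290,150:350]),f(b[130:280,130:330])]))
E
```

```text
(no output)
```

View pics/s4.png

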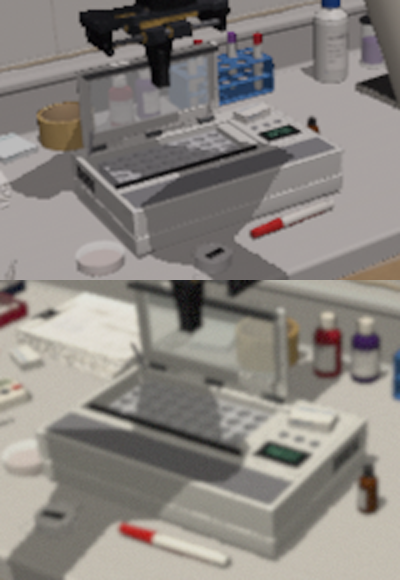

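The fingers are inside the lid, which is now close to upright. I'll keep pushing, gently.

drive_tool(steps=[0,0,0,-0.006,0,0,0,0,0,0,-0.006,0,0,0,0,0,0,-0.006,0,0,0,0,0,0,-0.006,0,0,0,0,0,0,0,0,0,0])

```text
time_s: 6.32
tcp_pos: [0.603, 0.1132, 0.1804]
ee_rot: [[-1.0, 0.015, 0.001], [0.015, 1.0, 0.0], [-0.001, 0.0, -1.0]]
wrist_force: [0.4, -0.3, 0.3]
gripper_width: 0.005
gripper_force: 0.0
```

drive_tool(steps=[0,0,0,-0.004,0,0,0,0,0,0,-0.003,0,0,0,0,0,0,-0.002,0,0,0,0,0,0,0,0,0,0])

```text
time_s: 6.65
tcp_pos: [0.6059, 0.1128, 0.1802]
ee_rot: [[-1.0, 0.016, -0.012], [0.016, 1.0, -0.002], [0.012, -0.002, -1.0]]
wrist_force: [-15.5, 3.3, 7.8]
gripper_width: 0.006
gripper_force: 8.0
```

```bash
python3 - <<'E'
from h import *
a=r.capture("side");b=r.capture("scene")
f=lambda a:cv2.resize(a,None,fx=2,fy=2,interpolation=2)
cv2.imwrite('pics/s5.png',np.vstack([f(a[150:290,150:350]),f(b[130:280,130:330])]))
E
```

```text
(no output)
```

View pics/s5.png

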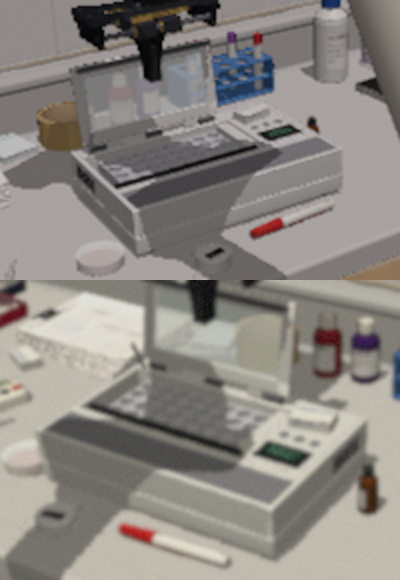

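The lid is on its stop: it leans back, and the push force rose to 15 N at the predicted x. I'll back away.

drive_tool(steps=[0,0,0,0.005,0,0,0,0,0,0,0.01,0,0,0,0,0,0,0.03,0,0,0,0,0,0,0.035,0,0,0,0,0,0,0.035,0,-0.02,0,0,0,0,0.035,0,-0.03,0,0,0,0,0.02,0,-0.03,0,0,0,0,0,0,-0.03,0,0,0,0,0,0,0,0,0,0,0,0,0,0,0])

```text
time_s: 7.58
tcp_pos: [0.4447, 0.1162, 0.29]
ee_rot: [[-1.0, 0.015, 0.005], [0.015, 1.0, 0.003], [-0.005, 0.004, -1.0]]
wrist_force: [-0.9, 0.5, 0.4]
gripper_width: 0.005
gripper_force: 0.0
```

```bash
python3 - <<'E'
from h import *
a=r.capture("side");b=r.capture("scene")
f=lambda a:cv2.resize(a,None,fx=2,fy=2,interpolation=2)
cv2.imwrite('pics/s6.png',np.vstack([f(a[150:290,150:350]),f(b[130:280,130:330])]))
o=cv2.imread('pics/s5.png');n=cv2.imread('pics/s6.png');print(np.abs(o.astype(int)-n)[130:250].mean())
E
```

```text
20.56546527777778
```

View pics/s6.png

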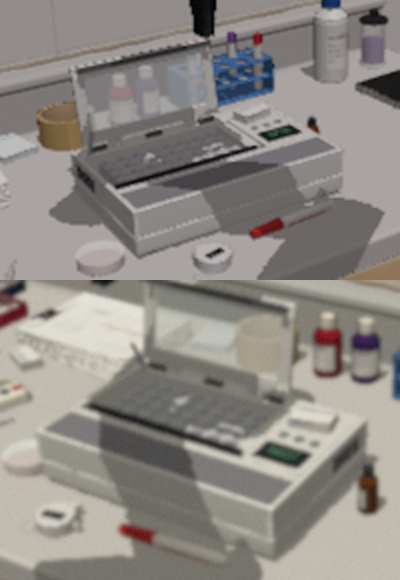

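The lid stays fully open, with its edges at the same pixels as when it was on the stop. The heater and the bystanders look unmoved, and the hand is clear.

```bash
python3 -c "
from station import r
print(r.finish_job())"
```

```text
the job is handed in; nothing more can be done
None
```

I found the concealed pad on the first touch, pressed it right down so the lid sprang ajar, and pushed the lid back onto its stop; it stayed open once my hand was clear, nothing round it looked moved, and I handed the job in at about 8 s.

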